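# Latch the drying chamber shut

## Task

The front lid of the small aluminium drying chamber stands ajar and its draw latch hangs open. Swing the lid up against its gasket, hook the latch's wire loop over the keeper on the lid's top edge, and snap the lever over centre until it lies flat on the chamber roof, so that the lid stays clamped shut. Leave the things standing around the chamber where they are.

Things in the scene. Friction and masses are not known exactly. Their poses are not given: they have to be found in the camera images.
- chamber: Aluminium box fixed to the worktop, 150 deep (x) x 200 wide (y) x 120 high, open at the front. Origin: centre of its underside on the worktop; x points from the front opening to the back wall, z up. All hinge axes of lid, lever and loop are parallel to its y, and the whole latch lies in its middle plane y = 0.
- lid (a joint): Angle of the front lid, a plate 10 thick, 200 wide, 116 high, hinged along its lower edge. 0 = upright; grows as the top tips out to the front. Stiff hinge: stays where it is left (about 2 N at the top moves it). Below 0.057 it squeezes a springy gasket (about 8 N per mm at the top edge) that pushes it back to about 0.055 when let go. Latched it reads about 0.016.
- lid_front (a point): Point on the lid's outer face, 104 above its hinge line, 60 to the chamber's +y side of the middle: a place to push the lid.
- lid_hinge (a point): Middle of the lid's hinge line.
- keeper_seat (a point): Where the bar's middle lies when hooked. Keeper: steel hook 36 wide on the middle of the lid's top edge, open to the front: a ledge 3 below this point, reaching 18 in front of it, with a slot 20 wide for the tab; an upright lip, face 3 behind this point; on it a nose reaching 4 in front of this point, underside 7 above it. The bar comes in from the front, low on the ledge, under the nose.
- latch_pivot (a point): Pivot of the lever, on the chamber roof 44 in front of the chamber origin and 136 above the worktop.
- lever (a joint): Latch lever, a steel plate 32 wide reaching 88 from its pivot. 0 = closed, flat, pointing to the chamber's back; 1.57 = upright; stop at 2.0, leaning to the front. Stays where left (about 1 N at the tip moves it). With the loop hooked, closing takes about 6 N at the tip from about 1.1 downwards, passes dead centre at about 0.3, then snaps to 0 by itself.
- lever_tip (a point): On the lever's broad face, 72 along the lever from its pivot, 10 off the pivot line; the face looks to the front when the lever stands up, to the top when closed. A lip 8 high ends the lever 10 further out.
- loop (a joint): Angle of the wire loop to the lever: 0 as when latched (with lever 0 it then points to the front, rising 0.125); grows as the loop folds up and back over; stop at 2.9, where it starts, leaning back. It swings freely and falls when let go; only with the lever near 1.6 does it reach past the nose. Its hinge is 28 from the lever's pivot: with the lever closed, 26 behind and 10 below that pivot.
- loop_bar (a point): Middle of the loop's crossbar, a round bar 6 thick, 54 wide overall, 77 from the loop's hinge on the lever; one side rod 24 to either side of the middle.
- loop_tab (a point): Point in the loop's finger tab, 23 beyond the crossbar: a flat steel tongue 15 wide (along the chamber's y, pinch it by these edges), 8 thick, 36 long, reaching from the crossbar outwards, away from the loop's hinge.
- bottle: Bystander: glass media bottle with an orange screw cap, 74 across, 168 high, origin under its centre.
- dish: Bystander: petri dish 60 across, 15 high, origin under its centre.
- tip_box: Bystander: blue pipette-tip box with clear lid, 92 x 122 x 84, origin under its centre.
- timer: Bystander: flat lab timer 58 x 64 x 19, origin under its centre.

How it is judged (in metres and radians):
On the way, in this order (a step that is already met when the one before it is completed fails the run):
1. the loop's bar lies in the keeper, under its nose, with the lever still up (distance between loop_bar and keeper_seat below 0.006 m and value of joint lever above 0.4 rad), for 0.1 s.
2. the lever is snapped over centre and flat (value of joint lever below 0.08 rad), for 0.2 s.
At the end, for the whole second after the job is handed in: The lever lies flat (within 0.08 rad), the loop's bar is still in the keeper (within 6 mm of its seat), and the lid is held against the squeezed gasket (lid angle under 0.032 rad), at rest (value of joint lever below 0.08 rad and value of joint lid below 0.032 rad and distance between loop_bar and keeper_seat below 0.006 m and linear speed of lid below 0.02 m/s); the robot touches nothing.
It fails at once if a bystander is moved by more than 20 mm or tipped (distance of any of bottle, dish, tip_box, timer from where it was at the start of the episode above 0.02 m or angle between any of bottle, tip_box's own z axis and vertical above 0.4 rad).
It also fails if it takes over 59 s, if anything falls off the work surface, if the arm or the gripper's body presses on something with over 40 N, if the wrist force passes 120 N, or if a joint passes its speed limit or range.

## Robot

A 6-joint arm with a two-finger parallel gripper is mounted at the origin on a cart in front of the work surface, level with it; the furniture and walls round the work are solid. World frame = base frame: x ahead of the robot, y to its left, z up, the work surface at z = 0. Lengths are in m, angles in degrees, forces in N, time in s.
With the tool pointing down it reaches from about 0.4 to 0.825 m from the base axis. Payload 7 kg.
Tool frame: the origin (TCP) lies between the finger pads; the fingertips stand 19 mm ahead of it and the grasp point (between the pads) is the TCP (r.finger_overhang is the distance from the TCP to the fingertips, in m); z points along the fingers, y is the direction in which the jaws open and shut (so a half turn about z gives the same grasp; the last joint's range is limited). The gripper opens to 88 mm and grips with 3 to 60 N. Pads are 19 mm wide; open, the fingers measure 130 mm over their backs; the gripper's body (78 mm by 193 mm) begins 47 mm behind the grasp point.
Start: joints at [90.934, 20.546, 0.682, 0, -70.136, -16.507], TCP at [0.181, 0.65, 0.246] pointing down, gripper open.
Joint ranges: [-176.03, 176.03], [-82.01, 121.73], [-58.28, 71.71], [-173.87, 95.51], [-174.79, -0.11], [-173.66, 173.66]. Speed limits (degrees/s): [136.94, 136.94, 172.46, 180, 180, 180].

## Interface

Orientations are given as [roll, pitch, yaw] about the fixed x, y, z axes, in that order (R = Rz(yaw) Ry(pitch) Rx(roll)).
In Python, from plant import r, optics gives the robot as it stands. The module is installed in compiled form; this text tells all that it offers.
- The arm moves only by the tool step_arm, never from a script. Its argument "increments" is a list of rows, each an object of numbers: "tx", "ty", "tz": the shift along the world's x, y, z in mm; "ax", "ay", "az": the turn, a rotation vector about the world's x, y, z in degrees; "claw": the gripper command: -1 is shut, 1 is fully open, values between are in proportion. In form: [{"tx": .., "ty": .., "tz": .., "ax": .., "ay": .., "az": .., "claw": ..}, ...]. A call has 1 to 12 rows; each row shifts and turns the commanded pose from where the row before left it; what a row does not reach is not made up. A row lasts 1/10 s, in which the tool goes at most 50 mm and 8.59 degrees, less where a joint would pass 70% of its speed; a pose out of reach is approached as far as the arm can. A call with a gripper value outside its range is refused whole. The fingers move at their own pace and stop on an object; "newtons" is the grip in N (left out, the last holds). Time passes only in rows, so rows that do not move let the fingers close. It gives the time, the measured TCP pose, the force and the opening at its end, in the units of the state.
- r.get_state(): the state, without advancing time (a new reading comes with each control period).
- optics.capture(name): name is "scene" or "top" or "wrist"; returns a dict with "image" (480x640x3 uint8, blue, green, red), "depth" (480x640 float32, m along the optical axis (not along the pixel's ray), 0 where there is no reading), "fx", "fy", "cx", "cy" (pixels), "distortion" ([k1, k2, p1, p2, k3] as OpenCV has them; the pictures are not rectified), "R" (3x3) and "t" (3): a world point X has camera coordinates R X + t. Camera axes: x right, y down, z forward; pixel columns grow to the right and rows downward; lengths in m; the calibration is good to about 2 mm. A picture is of the moment at which its call begins.
- r.close_job(): hands the job in, once; it reports no verdict.
The state is a dict: "time_s": time; "joints": joint angles; "qd": joint speeds; "joint_torque": joint torques, N m; "tcp_pos": TCP position; "eef_rot": TCP orientation; "contact_force": force on the tool from outside, world axes, zero at the start; "moment": the same for the moment, N m; "gripper_width": finger opening in m.
Only numpy, scipy, OpenCV 4.12 (cv2) and the standard library are available. Lean on these libraries where they do the work, as an engineer would, in place of code of your own. Each camera call takes 0.05 s, during which the arm holds its last target. There are 200 camera calls.

## Working session

There is one attempt and no reset: what is moved stays moved. The work goes in short steps, Python scripts to look and compute and a tool call to move; the robot and the scene stay as the last step left them, time stands still between calls to the robot, and variables do not carry over. Pictures are saved under pics/ and viewed, about 8 in all and at most 12, crops included, and the job is handed in when it is done.

Besides the shell and the picture viewer there is one more tool, called as a command line: name --argument value ..., lists and objects as JSON in quotes. step_arm: Moves the arm, as the interface text tells. Its arguments: {"type":"object","properties":{"increments":{"type":"array","items":{"type":"object","properties":{"tx":{"type":"number"},"ty":{"type":"number"},"tz":{"type":"number"},"ax":{"type":"number"},"ay":{"type":"number"},"az":{"type":"number"},"claw":{"type":"number"}}}},"newtons":{"type":"number"}},"required":["increments"]}

```bash
mkdir -p pics; cat > h.py <<'E'
import numpy as np, cv2
from plant import r, optics
def snap(n,f=None):
    c=optics.capture(n)
    if f: cv2.imwrite('pics/'+f,c['image']); np.savez('pics/'+f[:-4]+'.npz',**c)
    return c
def load(f): return dict(np.load('pics/'+f+'.npz'))
def K(c): return np.array([[c['fx'],0,c['cx']],[0,c['fy'],c['cy']],[0,0,1.]],float)
def ray(c,uv):
    p=cv2.undistortPoints(np.array([[uv]],float),K(c),np.array(c['distortion'],float))[0,0]
    R=np.array(c['R']);t=np.array(c['t']);return -R.T@t, R.T@np.array([p[0],p[1],1.])
def onz(c,uv,z):
    o,d=ray(c,uv);return o+d*(z-o[2])/d[2]
def dep(c,uv):
    z=c['depth'][int(round(uv[1])),int(round(uv[0]))];o,d=ray(c,uv);return o+d*z
def cloud(c):
    h,w=c['depth'].shape;u,v=np.meshgrid(np.arange(w),np.arange(h))
    p=cv2.undistortPoints(np.stack([u,v],-1).reshape(-1,1,2).astype(float),K(c),np.array(c['distortion'],float))[:,0]
    z=c['depth'].reshape(-1,1);X=(np.c_[p,np.ones(len(p))]*z-np.array(c['t']))@np.array(c['R'])
    X[z[:,0]==0]=np.nan;return X.reshape(h,w,3)
def proj(c,X):
    R=np.array(c['R']);return cv2.projectPoints(np.array(X,float).reshape(-1,1,3),cv2.Rodrigues(R)[0],np.array(c['t'],float),K(c),np.array(c['distortion'],float))[0][:,0]
E
python3 - <<'E'
from h import *
for n in('scene','top','wrist'):
    c=snap(n,n+'0.png');print(n,c['fx'],(-np.array(c['R']).T@c['t']).round(3),np.array(c['R'])[2].round(2))
a=cv2.imread('pics/scene0.png');cv2.imwrite('pics/st.png',a)
print(r.get_state())
E
```

```text
scene 454.6786807086815 [ 0.093 -0.486  0.863] [ 0.48  0.46 -0.75]
top 469.28084788806194 [ 0.392 -0.022  1.13 ] [ 0.19 -0.01 -0.98]
wrist 342.85561521037977 [0.248 0.631 0.382] [-0.25  0.07 -0.96]
{'time_s': 0.15, 'joints': array([ 9.09346524e+01,  2.05817894e+01,  6.45741064e-01, -1.40984482e-02,
       -7.01375579e+01, -1.65057572e+01]), 'qd': array([-8.10941188e-02, -1.03367007e-01,  1.81287487e-01, -2.40489208e-03,
        1.74518290e-02,  1.52744688e-04]), 'joint_torque': array([-1.02502665e-03, -5.83277929e+01,  2.93291223e+01,  7.00133353e+00,
        8.79378815e-03, -1.09826397e-04]), 'tcp_pos': array([0.18114028, 0.64987104, 0.24484141]), 'eef_rot': array([ 1.79925661e+02, -8.20512769e-03, -1.55758981e+01]), 'contact_force': array([ 0.24793808,  0.23453542, -0.41573098]), 'moment': array([ 0.01095701, -0.01257674,  0.04290248]), 'gripper_width': 0.0878255190862908}
```

View pics/scene0.png

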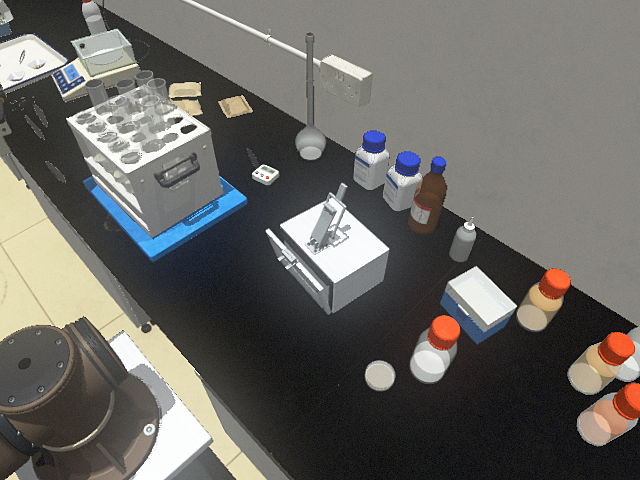

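View pics/top0.png

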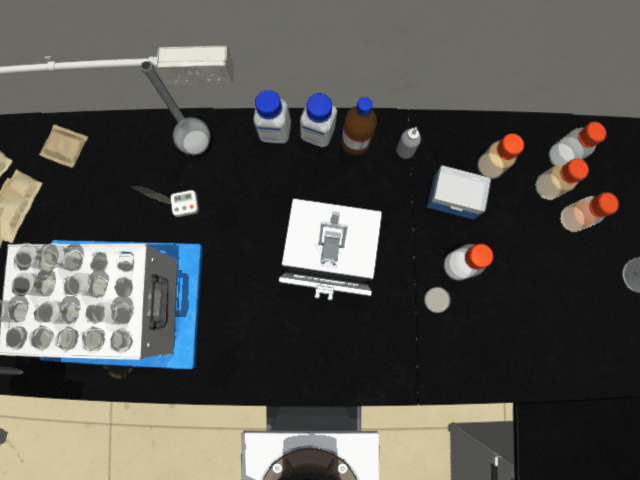

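The scene view shows the chamber at about (330,255), its lid ajar and the latch standing up. In the top view the roof is at (333,240), the keeper at (323,292), and the dish and bottle are off to the right.

```bash
cat > pose.py <<'E'
from h import *
c=load('top0');X=cloud(c)
m=((np.abs(X[...,2]-.12)<.006)&(np.abs(X[...,1])<.2)&(X[...,0]>.3)).astype(np.uint8)
n,l,s,_=cv2.connectedComponentsWithStats(m);k=1+np.argmax(s[1:,4]);print(s[k])
cn=max(cv2.findContours((l==k).astype(np.uint8),0,1)[0],key=cv2.contourArea)
P=np.array([onz(c,p[0],.12)[:2] for p in cn])
# also with image brightness
g=cv2.cvtColor(c['image'],6)
(ce,sz,an)=cv2.minAreaRect(P.astype(np.float32));print('depth rect',ce,sz,an)
print(np.nanmedian(X[l==k],0))
for nm in('top0','scene0'):
    c=load(nm);X=cloud(c);w=X.reshape(-1,3)
    a=w[(np.abs(w[:,0]-ce[0])<.2)&(np.abs(w[:,1]-ce[1])<.15)&(w[:,2]>.127)]
    np.save('pics/'+nm+'_latch.npy',a);print(nm,len(a),a.min(0),a.max(0))
E
python3 pose.py
python3 - <<'E'
from h import *
t=load('top0')['image'][170:320,260:410];s=load('scene0')['image'][170:320,260:410]
cv2.imwrite('pics/c1.png',np.hstack([cv2.resize(t,(400,400),interpolation=2),cv2.resize(s,(400,400),interpolation=2)]))
E
```

```text
[ 282  199  100   80 5120]
depth rect (0.5879338383674622, -0.050344228744506836) (0.20013327896595, 0.15277552604675293) 81.67786407470703
[ 0.58656641 -0.04855869  0.12097802]
top0 1069 [ 0.45394304 -0.13369912  0.12700098] [0.63118818 0.06316923 0.2623087 ]
scene0 1136 [ 0.44959427 -0.12880606  0.12701848] [0.61065925 0.05109247 0.26138645]
```

View pics/c1.png

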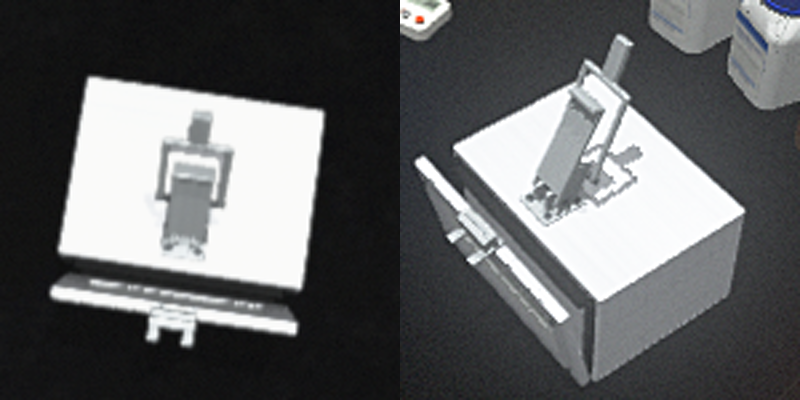

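The crop shows the lever near upright. The loop is folded back behind it, with its tab up at about (200,125) on the left and (620,60) on the right. The keeper slot opens to the front at about (172,325). Next I'll plot the clouds in the chamber frame.

```bash
cat > side.py <<'E'
from h import *
yaw=np.deg2rad(-8.32);O=np.array([.5879,-.0503,0])
Rc=np.array([[np.cos(yaw),-np.sin(yaw),0],[np.sin(yaw),np.cos(yaw),0],[0,0,1]])
def toC(X): return (X-O)@Rc
def toW(X): return np.array(X)@Rc.T+O
def side(names,out,s=3.2,ym=.04):
    im=np.full((600,800,3),255,np.uint8)
    col=[(0,0,220),(220,0,0),(0,150,0)]
    f=lambda x,z:(int(520+x*1000*s),int(580-z*1000*s+0))
    for x in range(-150,90,10): cv2.line(im,f(x/1e3,0),f(x/1e3,.18),(200,200,200) if x%50 else (120,120,120),1)
    for z in range(0,190,10): cv2.line(im,f(-.15,z/1e3),f(.085,z/1e3),(200,200,200) if z%50 else (120,120,120),1)
    return im
if __name__=='__main__':
    # roof check in scene
    c=load('scene0');X=cloud(c)
    for nm in('top0','scene0'):
        c=load(nm);C=toC(cloud(c));q=C.reshape(-1,3)
        rf=(np.abs(q[:,2]-.12)<.005)&(np.abs(q[:,0])<.1)&(np.abs(q[:,1])<.13)
        a=q[rf];print(nm,'roof z',np.median(a[:,2]),'x',np.percentile(a[:,0],[.5,99.5]),'y',np.percentile(a[:,1],[.5,99.5]))
    im=np.full((600,800,3),255,np.uint8);s=2.9
    f=lambda x,z:(int(round(330+x*1000*s)),int(round(780-z*1000*s)))
    for x in range(-110,140,10): cv2.line(im,(f(x/1e3,0)[0],0),(f(x/1e3,0)[0],599),(215,215,215) if x%50 else (110,110,110),1)
    for z in range(70,270,10): cv2.line(im,(0,f(0,z/1e3)[1]),(799,f(0,z/1e3)[1]),(215,215,215) if z%50 else (110,110,110),1)
    for nm,cl in(('top0',(0,0,220)),('scene0',(220,0,0))):
        q=toC(cloud(load(nm))).reshape(-1,3);q=q[(np.abs(q[:,1])<.035)&(np.abs(q[:,0])<.15)&(q[:,2]>.05)]
        for p in q:
            cv2.circle(im,f(p[0],p[2]),2,cl,-1 if abs(p[1])<.012 else 1)
    cv2.imwrite('pics/side.png',im)
    # lid top edge points away from keeper
    for nm in('top0','scene0'):
        q=toC(cloud(load(nm))).reshape(-1,3)
        q=q[(np.abs(np.abs(q[:,1])-.06)<.03)&(q[:,0]<-.077)&(q[:,0]>-.16)&(q[:,2]>.05)]
        for z in np.arange(.05,.13,.01):
            b=q[np.abs(q[:,2]-z)<.005]
            if len(b): print(nm,round(z,3),len(b),np.percentile(b[:,0],[2,50,98]).round(4))
        print(q[:,2].max())
E
python3 side.py
```

```text
top0 roof z 0.12093775549379004 x [-0.07361861  0.07551947] y [-0.09908045  0.09926471]
scene0 roof z 0.11938285530080009 x [-0.07837848  0.07001401] y [-0.09908459  0.09939245]
top0 0.05 16 [-0.0895 -0.0887 -0.0803]
top0 0.06 24 [-0.0915 -0.0901 -0.0865]
top0 0.07 32 [-0.0937 -0.0923 -0.0887]
top0 0.08 18 [-0.0947 -0.0931 -0.0784]
top0 0.09 7 [-0.0951 -0.0942 -0.0932]
top0 0.1 12 [-0.0968 -0.0889 -0.0782]
top0 0.11 177 [-0.0991 -0.0808 -0.0773]
top0 0.12 97 [-0.1111 -0.1053 -0.0992]
0.13069632637620446
scene0 0.05 21 [-0.1014 -0.0983 -0.0824]
scene0 0.06 34 [-0.1039 -0.1004 -0.0986]
scene0 0.07 45 [-0.1052 -0.1019 -0.078 ]
scene0 0.08 39 [-0.1078 -0.1041 -0.0804]
scene0 0.09 25 [-0.1098 -0.1057 -0.0811]
scene0 0.1 44 [-0.1123 -0.087  -0.0835]
scene0 0.11 290 [-0.1142 -0.0842 -0.0775]
scene0 0.12 201 [-0.1163 -0.1122 -0.0773]
0.12838913341029595
```

View pics/side.png

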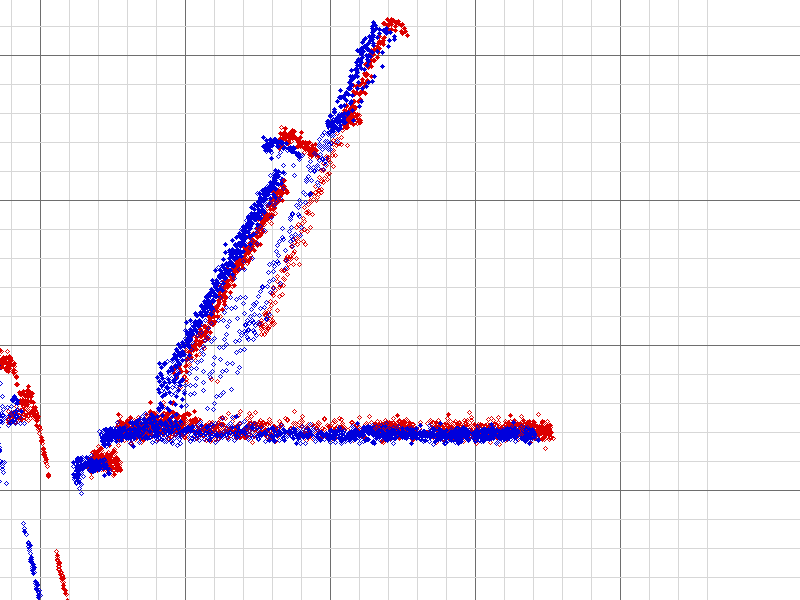

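The plot puts the lever near 1.05 rad, and the loop at its stop with the bar at chamber (3,228) mm. The two views disagree by about 5 mm along x, so I'll use their mean. Next I'll work out the waypoints.

```bash
sed -i 's/^O=.*//; s/;O=np.array.*/;O=np.array([.5863,-.0501,0])/' side.py; cat > wp.py <<'E'
from side import *
def show(nm,C): print(nm,(toW(np.array(C))*1000).round(1))
E
python3 - <<'E'
from wp import *
for nm in('top0','scene0'):
    w=cloud(load(nm)).reshape(-1,3);w=w[(w[:,0]>.2)&(w[:,0]<.85)]
    m=(w[:,1]>.12)&(w[:,2]>.1)&(w[:,2]<.5)&(w[:,1]<.8);print(nm,np.nanpercentile(w[m],[1,99],axis=0).round(3))
show('lid approach tcp',[-.150,.06,.115]); show('lid final',[-.108,.06,.115])
show('behind tab',[.07,0,.264]); show('flip end',[-.06,0,.264])
print('xaxis',Rc[:,0])
E
```

```text
top0 [[0.332 0.294 0.108]
 [0.549 0.613 0.31 ]]
scene0 [[0.238 0.294 0.104]
 [0.848 0.622 0.311]]
lid approach tcp [446.6  31.  115. ]
lid final [488.1  24.9 115. ]
behind tab [655.6 -60.2 264. ]
flip end [526.9 -41.4 264. ]
xaxis [ 0.98947534 -0.1447016   0.        ]
```

step_arm --increments '[{"tz":40},{"tz":40},{"tz":40},{"tz":40},{"tz":40},{"tz":40,"az":3.6,"claw":-1},{"tx":19,"ty":-44,"az":3.7,"claw":-1},{"tx":19,"ty":-44,"claw":-1},{"tx":19,"ty":-44,"claw":-1},{"tx":19,"ty":-44,"claw":-1},{"tx":19,"ty":-44,"claw":-1},{"tx":19,"ty":-44,"claw":-1}]' --newtons 10

```text
$.increments[0]: bad value
```

step_arm --increments '[{"tx":19,"ty":-44,"claw":-1},{"tx":19,"ty":-44,"claw":-1},{"tx":19,"ty":-44,"claw":-1},{"tx":19,"ty":-44,"claw":-1},{"tx":19,"ty":-44,"claw":-1},{"tx":19,"ty":-44,"claw":-1},{"tx":19,"ty":-44,"claw":-1},{"tx":19,"ty":-44,"claw":-1},{"claw":-1},{"claw":-1}]'

```text
$.increments[0]: bad value
```

step_arm --increments '[{"tx":0,"ty":0,"tz":40,"ax":0,"ay":0,"az":0,"claw":-1},{"tx":0,"ty":0,"tz":40,"ax":0,"ay":0,"az":0,"claw":-1}]' --newtons 10

```text
time_s: 0.35
tcp_pos: [0.1812, 0.6494, 0.3249]
eef_rot: [179.8, -0.1, -15.6]
contact_force: [0.5, 0.7, 0.7]
gripper_width: 0.0767
```

All keys have to be given in every row.

step_arm --increments '[{"tx":0,"ty":0,"tz":40,"ax":0,"ay":0,"az":0,"claw":-1},{"tx":0,"ty":0,"tz":40,"ax":0,"ay":0,"az":0,"claw":-1},{"tx":0,"ty":0,"tz":40,"ax":0,"ay":0,"az":0,"claw":-1},{"tx":0,"ty":0,"tz":40,"ax":0,"ay":0,"az":3.6,"claw":-1},{"tx":19,"ty":-44,"tz":0,"ax":0,"ay":0,"az":3.7,"claw":-1},{"tx":19,"ty":-44,"tz":0,"ax":0,"ay":0,"az":0,"claw":-1},{"tx":19,"ty":-44,"tz":0,"ax":0,"ay":0,"az":0,"claw":-1},{"tx":19,"ty":-44,"tz":0,"ax":0,"ay":0,"az":0,"claw":-1},{"tx":19,"ty":-44,"tz":0,"ax":0,"ay":0,"az":0,"claw":-1},{"tx":19,"ty":-44,"tz":0,"ax":0,"ay":0,"az":0,"claw":-1},{"tx":19,"ty":-44,"tz":0,"ax":0,"ay":0,"az":0,"claw":-1},{"tx":19,"ty":-44,"tz":0,"ax":0,"ay":0,"az":0,"claw":-1}]'

```text
time_s: 1.55
tcp_pos: [0.3334, 0.2961, 0.4856]
eef_rot: [-180.0, -0.0, -8.2]
contact_force: [1.5, -0.1, 0.7]
gripper_width: 0.0008
```

step_arm --increments '[{"tx":19,"ty":-44,"tz":0,"ax":0,"ay":0,"az":0,"claw":-1},{"tx":19,"ty":-44,"tz":0,"ax":0,"ay":0,"az":0,"claw":-1},{"tx":19,"ty":-44,"tz":0,"ax":0,"ay":0,"az":0,"claw":-1},{"tx":19,"ty":-44,"tz":0,"ax":0,"ay":0,"az":0,"claw":-1},{"tx":19,"ty":-44,"tz":0,"ax":0,"ay":0,"az":0,"claw":-1},{"tx":19,"ty":-44,"tz":0,"ax":0,"ay":0,"az":0,"claw":-1},{"tx":0,"ty":0,"tz":0,"ax":0,"ay":0,"az":0,"claw":-1},{"tx":0,"ty":0,"tz":0,"ax":0,"ay":0,"az":0,"claw":-1}]'

```text
time_s: 2.35
tcp_pos: [0.4473, 0.0329, 0.4851]
eef_rot: [180.0, 0.0, -8.5]
contact_force: [-0.3, 0.1, -0.0]
gripper_width: 0.0004
```

step_arm --increments '[{"tx":0,"ty":0,"tz":-40,"ax":-0.72,"ay":-4.94,"az":0,"claw":-1},{"tx":0,"ty":0,"tz":-40,"ax":-0.72,"ay":-4.94,"az":0,"claw":-1},{"tx":0,"ty":0,"tz":-40,"ax":-0.72,"ay":-4.94,"az":0,"claw":-1},{"tx":0,"ty":0,"tz":-40,"ax":-0.72,"ay":-4.94,"az":0,"claw":-1},{"tx":0,"ty":0,"tz":-40,"ax":-0.72,"ay":-4.94,"az":0,"claw":-1},{"tx":0,"ty":0,"tz":-40,"ax":0,"ay":0,"az":0,"claw":-1},{"tx":0,"ty":0,"tz":-40,"ax":0,"ay":0,"az":0,"claw":-1},{"tx":0,"ty":0,"tz":-40,"ax":0,"ay":0,"az":0,"claw":-1},{"tx":0,"ty":0,"tz":-40,"ax":0,"ay":0,"az":0,"claw":-1},{"tx":0,"ty":0,"tz":-10,"ax":0,"ay":0,"az":0,"claw":-1},{"tx":0,"ty":0,"tz":0,"ax":0,"ay":0,"az":0,"claw":-1}]'

```text
time_s: 3.45
tcp_pos: [0.4737, 0.0356, 0.1564]
eef_rot: [-179.9, -20.9, -8.2]
contact_force: [-0.2, -0.2, 0.3]
gripper_width: 0.0005
```

step_arm --increments '[{"tx":6,"ty":-0.9,"tz":0,"ax":0,"ay":0,"az":0,"claw":-1},{"tx":6,"ty":-0.9,"tz":0,"ax":0,"ay":0,"az":0,"claw":-1},{"tx":6,"ty":-0.9,"tz":0,"ax":0,"ay":0,"az":0,"claw":-1},{"tx":4,"ty":-0.6,"tz":0,"ax":0,"ay":0,"az":0,"claw":-1},{"tx":4,"ty":-0.6,"tz":0,"ax":0,"ay":0,"az":0,"claw":-1},{"tx":4,"ty":-0.6,"tz":0,"ax":0,"ay":0,"az":0,"claw":-1},{"tx":3,"ty":-0.5,"tz":0,"ax":0,"ay":0,"az":0,"claw":-1},{"tx":0,"ty":0,"tz":0,"ax":0,"ay":0,"az":0,"claw":-1}]'

```text
time_s: 4.25
tcp_pos: [0.5074, 0.0302, 0.1572]
eef_rot: [-179.8, -21.0, -8.3]
contact_force: [-0.2, -0.6, -1.1]
gripper_width: 0.0005
```

step_arm --increments '[{"tx":-20,"ty":4,"tz":30,"ax":0.76,"ay":5.2,"az":0,"claw":-1},{"tx":-20,"ty":4,"tz":30,"ax":0.76,"ay":5.2,"az":0,"claw":-1},{"tx":-14,"ty":4,"tz":20,"ax":0.76,"ay":5.2,"az":0,"claw":-1},{"tx":-14,"ty":4,"tz":0,"ax":0.76,"ay":5.2,"az":0,"claw":-1},{"tx":0,"ty":0,"tz":0,"ax":0,"ay":0,"az":0,"claw":-1}]'

```text
time_s: 4.75
tcp_pos: [0.4489, 0.0416, 0.232]
eef_rot: [179.8, -1.8, -8.6]
contact_force: [0.4, 0.4, -0.3]
gripper_width: 0.0006
```

```bash
python3 -c "
from h import *
s=r.get_state();print(s['joints'],s['tcp_pos'],s['eef_rot'])"
```

```text
[ 31.61914551  -1.6302762  -29.08346405   1.49591235 -61.35957062
  49.08384651] [0.44892407 0.04156746 0.23200046] [179.76898147  -1.76042062  -8.59002264]
```

step_arm --increments '[{"tx":-10,"ty":6,"tz":0,"ax":0.2,"ay":1.7,"az":-8.2,"claw":-1},{"tx":0,"ty":0,"tz":0,"ax":0,"ay":0,"az":-8.2,"claw":-1},{"tx":0,"ty":0,"tz":0,"ax":0,"ay":0,"az":-8.2,"claw":-1},{"tx":0,"ty":0,"tz":0,"ax":0,"ay":0,"az":-8.2,"claw":-1},{"tx":0,"ty":0,"tz":0,"ax":0,"ay":0,"az":-8.2,"claw":-1},{"tx":0,"ty":0,"tz":0,"ax":0,"ay":0,"az":-8.2,"claw":-1},{"tx":0,"ty":0,"tz":0,"ax":0,"ay":0,"az":-8.2,"claw":-1},{"tx":0,"ty":0,"tz":0,"ax":0,"ay":0,"az":-8.2,"claw":-1},{"tx":0,"ty":0,"tz":0,"ax":0,"ay":0,"az":-8.2,"claw":-1},{"tx":0,"ty":0,"tz":0,"ax":0,"ay":0,"az":-8.2,"claw":-1},{"tx":0,"ty":0,"tz":0,"ax":0,"ay":0,"az":-8.0,"claw":-1}]'

```text
time_s: 5.85
tcp_pos: [0.4374, 0.0457, 0.2301]
eef_rot: [179.6, -0.2, -98.9]
contact_force: [-0.2, -1.0, 0.1]
gripper_width: 0.0003
```

step_arm --increments '[{"tx":0,"ty":0,"tz":-40,"ax":0,"ay":0,"az":0,"claw":-1},{"tx":0,"ty":0,"tz":-40,"ax":0,"ay":0,"az":0,"claw":-1},{"tx":0,"ty":0,"tz":-40,"ax":0,"ay":0,"az":0,"claw":-1},{"tx":0,"ty":0,"tz":0,"ax":0,"ay":0,"az":0,"claw":-1}]'

```text
time_s: 6.25
tcp_pos: [0.4339, 0.0442, 0.1066]
eef_rot: [179.1, -0.4, -98.6]
contact_force: [-0.6, -1.0, -0.1]
gripper_width: 0.0005
```

step_arm --increments '[{"tx":7,"ty":-1,"tz":0,"ax":0,"ay":0,"az":0,"claw":-1},{"tx":7,"ty":-1,"tz":0,"ax":0,"ay":0,"az":0,"claw":-1},{"tx":7,"ty":-1,"tz":0,"ax":0,"ay":0,"az":0,"claw":-1},{"tx":6,"ty":-1,"tz":0,"ax":0,"ay":0,"az":0,"claw":-1},{"tx":6,"ty":-1,"tz":0,"ax":0,"ay":0,"az":0,"claw":-1},{"tx":5,"ty":-0.7,"tz":0,"ax":0,"ay":0,"az":0,"claw":-1},{"tx":4,"ty":-0.6,"tz":0,"ax":0,"ay":0,"az":0,"claw":-1},{"tx":0,"ty":0,"tz":0,"ax":0,"ay":0,"az":0,"claw":-1}]'

```text
time_s: 7.05
tcp_pos: [0.4803, 0.0402, 0.1111]
eef_rot: [179.5, -0.1, -98.6]
contact_force: [-0.5, -0.7, -0.3]
gripper_width: 0.0005
```

step_arm --increments '[{"tx":3,"ty":-0.4,"tz":0,"ax":0,"ay":0,"az":0,"claw":-1},{"tx":2,"ty":-0.3,"tz":0,"ax":0,"ay":0,"az":0,"claw":-1},{"tx":2,"ty":-0.3,"tz":0,"ax":0,"ay":0,"az":0,"claw":-1},{"tx":0,"ty":0,"tz":0,"ax":0,"ay":0,"az":0,"claw":-1}]'

```text
time_s: 7.45
tcp_pos: [0.4856, 0.0393, 0.1112]
eef_rot: [179.4, -0.1, -98.6]
contact_force: [-9.2, 3.1, 8.6]
gripper_width: 0.0007
```

step_arm --increments '[{"tx":1,"ty":-0.1,"tz":0,"ax":0,"ay":0,"az":0,"claw":-1},{"tx":0,"ty":0,"tz":0,"ax":0,"ay":0,"az":0,"claw":-1}]'

```text
time_s: 7.65
tcp_pos: [0.4859, 0.0392, 0.1112]
eef_rot: [179.3, -0.1, -98.6]
contact_force: [-12.6, 5.4, 11.7]
gripper_width: 0.0005
```

```bash
python3 -c "
from h import *
snap('top','top1.png');c=snap('scene','scene1.png')
from side import *
for nm in('top1','scene1'):
  q=toC(cloud(load(nm))).reshape(-1,3);b=(np.abs(q[:,1]+.06)<.03)&(q[:,0]<-.08)&(q[:,0]>-.16)&(q[:,2]>.1)
  print(nm,np.percentile(q[b],[3,50,97],axis=0).round(4).tolist())
cv2.imwrite('pics/s1.png',cv2.resize(c['image'][150:320,240:450],(760,615)[:2] if 0 else (740,599)))
"
```

```text
top1 [[-0.0914, -0.0882, 0.1136], [-0.0873, -0.0604, 0.1283], [-0.0819, -0.0321, 0.1313]]
scene1 [[-0.0968, -0.0886, 0.1044], [-0.0947, -0.0614, 0.125], [-0.0875, -0.0312, 0.1291]]
```

View pics/s1.png

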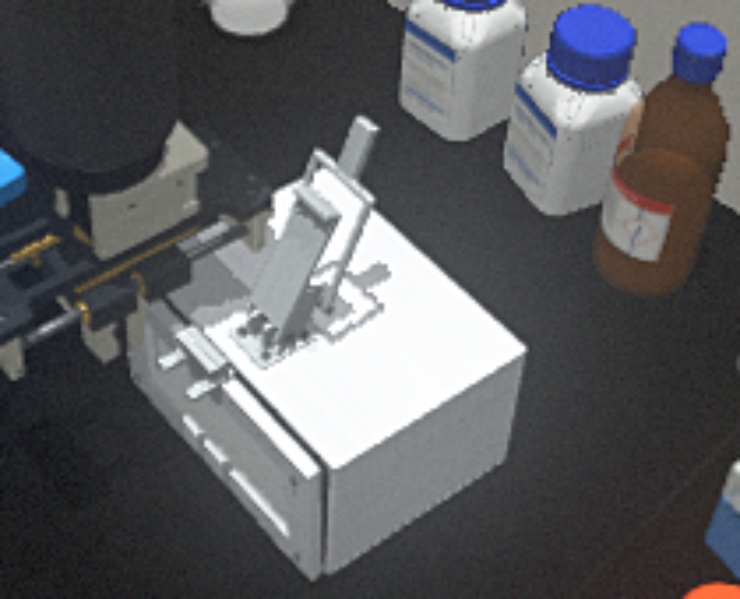

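The lid now sits on its gasket: there is only a thin gap at its top edge (325,470), and the keeper is at (200,360). Next I'll go up and round behind the tab.

step_arm --increments '[{"tx":-13,"ty":2,"tz":0,"ax":0,"ay":0,"az":0,"claw":-1},{"tx":-12,"ty":2,"tz":0,"ax":0,"ay":0,"az":0,"claw":-1},{"tx":0,"ty":0,"tz":40,"ax":0,"ay":0,"az":0,"claw":-1},{"tx":0,"ty":0,"tz":45,"ax":0,"ay":0,"az":0,"claw":-1},{"tx":0,"ty":0,"tz":45,"ax":0,"ay":0,"az":0,"claw":-1},{"tx":0,"ty":0,"tz":45,"ax":0,"ay":0,"az":0,"claw":-1},{"tx":0,"ty":0,"tz":45,"ax":0,"ay":0,"az":0,"claw":-1},{"tx":0,"ty":0,"tz":10,"ax":0,"ay":0,"az":8.2,"claw":-1}]'

```text
time_s: 8.55
tcp_pos: [0.4641, 0.0435, 0.3468]
eef_rot: [180.0, 0.1, -90.3]
contact_force: [0.1, -0.8, -0.3]
gripper_width: 0.0007
```

step_arm --increments '[{"tx":18,"ty":-10,"tz":0,"ax":0,"ay":0,"az":8.2,"claw":-1},{"tx":18,"ty":-10,"tz":0,"ax":0,"ay":0,"az":8.2,"claw":-1},{"tx":18,"ty":-10,"tz":0,"ax":0,"ay":0,"az":8.2,"claw":-1},{"tx":18,"ty":-10,"tz":0,"ax":0,"ay":0,"az":8.2,"claw":-1},{"tx":18,"ty":-10,"tz":0,"ax":0,"ay":0,"az":8.2,"claw":-1},{"tx":18,"ty":-10,"tz":0,"ax":0,"ay":0,"az":8.2,"claw":-1},{"tx":18,"ty":-10,"tz":0,"ax":0,"ay":0,"az":8.2,"claw":-1},{"tx":18,"ty":-10,"tz":0,"ax":0,"ay":0,"az":8.2,"claw":-1},{"tx":18,"ty":-10,"tz":0,"ax":0,"ay":0,"az":8.2,"claw":-1},{"tx":18,"ty":-10,"tz":0,"ax":0,"ay":0,"az":8.2,"claw":-1},{"tx":15,"ty":-3,"tz":0,"ax":0,"ay":0,"az":0,"claw":-1},{"tx":0,"ty":0,"tz":0,"ax":0,"ay":0,"az":0,"claw":-1}]'

```text
time_s: 9.75
tcp_pos: [0.6585, -0.0599, 0.3398]
eef_rot: [179.5, -0.0, -8.4]
contact_force: [-0.3, -0.0, -0.5]
gripper_width: 0.0002
```

step_arm --increments '[{"tx":0,"ty":0,"tz":-26,"ax":0,"ay":0,"az":0,"claw":-1},{"tx":0,"ty":0,"tz":-25,"ax":0,"ay":0,"az":0,"claw":-1},{"tx":0,"ty":0,"tz":-25,"ax":0,"ay":0,"az":0,"claw":-1},{"tx":-10,"ty":1.5,"tz":0,"ax":0,"ay":0,"az":0,"claw":-1},{"tx":-10,"ty":1.5,"tz":0,"ax":0,"ay":0,"az":0,"claw":-1},{"tx":-10,"ty":1.5,"tz":0,"ax":0,"ay":0,"az":0,"claw":-1},{"tx":-10,"ty":1.5,"tz":0,"ax":0,"ay":0,"az":0,"claw":-1},{"tx":-10,"ty":1.5,"tz":0,"ax":0,"ay":0,"az":0,"claw":-1},{"tx":-10,"ty":1.5,"tz":0,"ax":0,"ay":0,"az":0,"claw":-1},{"tx":0,"ty":0,"tz":0,"ax":0,"ay":0,"az":0,"claw":-1}]'

```text
time_s: 10.75
tcp_pos: [0.5966, -0.0506, 0.266]
eef_rot: [179.5, -0.1, -8.3]
contact_force: [0.7, -0.5, 0.2]
gripper_width: 0.0007
```

step_arm --increments '[{"tx":-10,"ty":1.5,"tz":0,"ax":0,"ay":0,"az":0,"claw":-1},{"tx":-10,"ty":1.5,"tz":0,"ax":0,"ay":0,"az":0,"claw":-1},{"tx":-10,"ty":1.5,"tz":0,"ax":0,"ay":0,"az":0,"claw":-1},{"tx":-10,"ty":1.5,"tz":0,"ax":0,"ay":0,"az":0,"claw":-1},{"tx":-10,"ty":1.5,"tz":0,"ax":0,"ay":0,"az":0,"claw":-1},{"tx":-10,"ty":1.5,"tz":0,"ax":0,"ay":0,"az":0,"claw":-1},{"tx":0,"ty":0,"tz":0,"ax":0,"ay":0,"az":0,"claw":-1},{"tx":0,"ty":0,"tz":0,"ax":0,"ay":0,"az":0,"claw":-1},{"tx":0,"ty":0,"tz":0,"ax":0,"ay":0,"az":0,"claw":-1}]'

```text
time_s: 11.65
tcp_pos: [0.5381, -0.0418, 0.2653]
eef_rot: [179.5, -0.1, -8.3]
contact_force: [0.2, 0.5, 0.4]
gripper_width: 0.001
```

```bash
python3 -c "
from h import *
for n in('top','wrist','scene'): c=snap(n,n+'2.png')
a=load('scene2')['image'][150:320,240:450];b=load('wrist2')['image']
cv2.imwrite('pics/v2.png',np.vstack([cv2.resize(a,(370,299)),]) if 0 else np.hstack([cv2.resize(a,(400,324)),cv2.resize(b,(400,324))]))
"
```

```text
(no output)
```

View pics/v2.png

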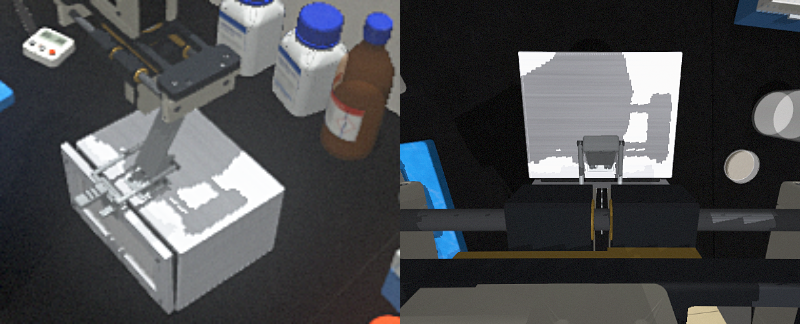

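The loop has fallen forward: in the left half its rods reach the keeper at about (90,190). In the right half the lever and rods are at (600,160). I'll raise the hand and measure.

step_arm --increments '[{"tx":20,"ty":-3,"tz":40,"ax":0,"ay":0,"az":0,"claw":-1},{"tx":20,"ty":-3,"tz":45,"ax":0,"ay":0,"az":0,"claw":-0.2},{"tx":20,"ty":-3,"tz":40,"ax":0,"ay":0,"az":0,"claw":-0.2},{"tx":30,"ty":-4,"tz":0,"ax":0,"ay":0,"az":0,"claw":-0.2},{"tx":0,"ty":0,"tz":0,"ax":0,"ay":0,"az":0,"claw":-0.2}]'

```text
time_s: 12.3
tcp_pos: [0.6306, -0.055, 0.3894]
eef_rot: [179.5, -0.1, -8.4]
contact_force: [-0.5, 1.0, -1.3]
gripper_width: 0.0271
```

```bash
cat > sv.py <<'E'
import sys
from side import *
def sv(names,out,zmin=60):
    im=np.full((600,800,3),255,np.uint8);s=5.
    f=lambda x,z:(int(round(760+x*1000*s)),int(round(1080-z*1000*s)))
    for x in range(-150,10,10): cv2.line(im,(f(x/1e3,0)[0],0),(f(x/1e3,0)[0],599),(215,215,215) if x%50 else (110,110,110),1)
    for z in range(90,220,10): cv2.line(im,(0,f(0,z/1e3)[1]),(799,f(0,z/1e3)[1]),(215,215,215) if z%50 else (110,110,110),1)
    for nm,cl in zip(names,((0,0,220),(220,0,0),(0,150,0))):
        q=toC(cloud(load(nm))).reshape(-1,3);q=q[(np.abs(q[:,1])<.032)&(np.abs(q[:,0])<.16)&(q[:,2]>.05)]
        q[:,0]-={'t':.0026,'s':-.0026,'w':0}[nm[0]];q[:,2]-={'t':.0009,'s':-.0006,'w':0}[nm[0]]
        for p in q: cv2.circle(im,f(p[0],p[2]),2,cl,-1 if abs(p[1])<.009 else 1)
    cv2.imwrite(out,im)
E
python3 -c "
from sv import *
for n in('top','scene'): c=snap(n,n+'3.png')
sv(['top3','scene3'],'pics/sv3.png')"
```

View pics/sv3.png

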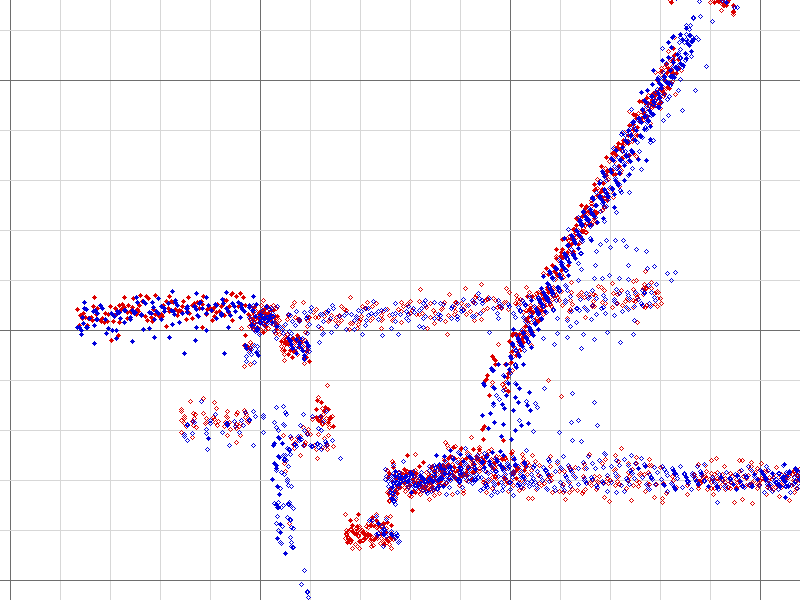

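The side plot shows the bar lying on the nose at (-100,150), with the tab reaching out to x = -136. The ledge runs from x = -116 with its top at z = 132, which puts the seat at about (-98,135); the geometry predicts (-99.5,135.4), so they agree. The lever reads about 1.02 rad.

```bash
python3 -c "
from wp import *
for nm in('top3','scene3'):
  q=toC(cloud(load(nm))).reshape(-1,3);b=q[(np.abs(q[:,1])<.02)&(q[:,0]<-.108)&(q[:,0]>-.16)&(q[:,2]>.145)&(q[:,2]<.17)]
  print(nm,len(b),b.min(0),b.max(0),np.median(b,0))
show('grip',[-.130,0,.153])
s=r.get_state();print(toC(s['tcp_pos']))"
```

```text
top3 91 [-0.13402989 -0.0071668   0.14882249] [-0.10811826  0.00757214  0.1578791 ] [-0.1213606   0.0004255   0.15474553]
scene3 112 [-0.13916503 -0.00747022  0.14689051] [-0.10821487  0.00896634  0.15727955] [-0.124027   -0.00117308  0.15292949]
grip [457.7 -31.3 153. ]
[0.0421088  0.00128598 0.38876362]
```

step_arm --increments '[{"tx":-35,"ty":5,"tz":0,"ax":0,"ay":0,"az":0,"claw":-0.2},{"tx":-35,"ty":5,"tz":0,"ax":0,"ay":0,"az":0,"claw":-0.2},{"tx":-35,"ty":5,"tz":0,"ax":0,"ay":0,"az":0,"claw":-0.2},{"tx":-35,"ty":5,"tz":0,"ax":0,"ay":0,"az":0,"claw":-0.2},{"tx":-33,"ty":4,"tz":0,"ax":0,"ay":0,"az":0,"claw":-0.2},{"tx":0,"ty":0,"tz":-40,"ax":0,"ay":0,"az":0,"claw":-0.2},{"tx":0,"ty":0,"tz":-40,"ax":0,"ay":0,"az":0,"claw":-0.2},{"tx":0,"ty":0,"tz":-40,"ax":0,"ay":0,"az":0,"claw":-0.2},{"tx":0,"ty":0,"tz":-30,"ax":0,"ay":0,"az":0,"claw":-0.2},{"tx":0,"ty":0,"tz":0,"ax":0,"ay":0,"az":0,"claw":-0.2},{"tx":0,"ty":0,"tz":0,"ax":0,"ay":0,"az":0,"claw":-0.2}]'

```text
time_s: 13.5
tcp_pos: [0.4548, -0.031, 0.2411]
eef_rot: [179.4, -0.1, -8.3]
contact_force: [0.9, -0.4, -0.2]
gripper_width: 0.0352
```

step_arm --increments '[{"tx":3,"ty":0,"tz":-30,"ax":0.6,"ay":0,"az":0,"claw":-0.2},{"tx":0,"ty":0,"tz":-30,"ax":0,"ay":0,"az":0,"claw":-0.2},{"tx":0,"ty":0,"tz":-27,"ax":0,"ay":0,"az":0,"claw":-0.2},{"tx":0,"ty":0,"tz":0,"ax":0,"ay":0,"az":0,"claw":-0.2},{"tx":0,"ty":0,"tz":0,"ax":0,"ay":0,"az":0,"claw":-1},{"tx":0,"ty":0,"tz":0,"ax":0,"ay":0,"az":0,"claw":-1},{"tx":0,"ty":0,"tz":0,"ax":0,"ay":0,"az":0,"claw":-1},{"tx":0,"ty":0,"tz":0,"ax":0,"ay":0,"az":0,"claw":-1}]' --newtons 10

```text
time_s: 14.3
tcp_pos: [0.459, -0.0302, 0.1548]
eef_rot: [-179.8, -0.2, -8.3]
contact_force: [-0.9, 2.0, 6.0]
gripper_width: 0.0153
```

step_arm --increments '[{"tx":0,"ty":0,"tz":2,"ax":0,"ay":0,"az":0,"claw":-1},{"tx":-3,"ty":0.4,"tz":0.5,"ax":0,"ay":0,"az":0,"claw":-1},{"tx":-3,"ty":0.4,"tz":0,"ax":0,"ay":0,"az":0,"claw":-1},{"tx":-3,"ty":0.4,"tz":0,"ax":0,"ay":0,"az":0,"claw":-1},{"tx":-3,"ty":0.4,"tz":0,"ax":0,"ay":0,"az":0,"claw":-1},{"tx":0,"ty":0,"tz":0,"ax":0,"ay":0,"az":0,"claw":-1},{"tx":0,"ty":0,"tz":0,"ax":0,"ay":0,"az":0,"claw":-1}]' --newtons 15

```text
time_s: 15.0
tcp_pos: [0.4471, -0.0285, 0.1565]
eef_rot: [-179.8, -0.1, -8.3]
contact_force: [3.2, 5.4, 0.6]
gripper_width: 0.0146
```

```bash
python3 -c "
from sv import *
print(toC(r.get_state()['tcp_pos']))
for n in('top','scene'): c=snap(n,n+'4.png')
sv(['top4','scene4'],'pics/sv4.png')
for n in('top4','scene4'):
  q=toC(cloud(load(n))).reshape(-1,3);q[:,0]-={'t':.0026,'s':-.0026}[n[0]]
  b=q[(np.abs(q[:,1])<.014)&(q[:,2]>.155)&(q[:,2]<.205)&(q[:,0]>-.085)&(q[:,0]<.03)]
  for z in (.16,.17,.18,.19,.2):
    k=np.abs(b[:,2]-z)<.004
    if k.sum(): print(n,z,k.sum(),np.percentile(b[k,0],[10,50,90]).round(4))
"
```

```text
[-0.14087069  0.0012529   0.15649263]
scene4 0.16 31 [-0.0541 -0.0529 -0.0326]
scene4 0.17 29 [-0.0548 -0.0539 -0.035 ]
scene4 0.18 26 [-0.0546 -0.0536 -0.0501]
scene4 0.19 19 [-0.0547 -0.0541 -0.0526]
scene4 0.2 21 [-0.055  -0.0543 -0.0536]
```

The lever face stands vertical at x = -54, so the lever is at about 1.58 rad. Now straight down onto the ledge.

step_arm --increments '[{"tx":0,"ty":1,"tz":-3,"ax":0,"ay":0,"az":0,"claw":-1},{"tx":0,"ty":0,"tz":-4,"ax":0,"ay":0,"az":0,"claw":-1},{"tx":0,"ty":0,"tz":-4,"ax":0,"ay":0,"az":0,"claw":-1},{"tx":0,"ty":0,"tz":-4,"ax":0,"ay":0,"az":0,"claw":-1},{"tx":0,"ty":0,"tz":-3,"ax":0,"ay":0,"az":0,"claw":-1},{"tx":0,"ty":0,"tz":0,"ax":0,"ay":0,"az":0,"claw":-1},{"tx":0,"ty":0,"tz":0,"ax":0,"ay":0,"az":0,"claw":-1}]' --newtons 6

```text
time_s: 15.8
tcp_pos: [0.4455, -0.0281, 0.1375]
eef_rot: [-179.9, 0.1, -8.3]
contact_force: [1.6, 3.8, -0.1]
gripper_width: 0.015
```

```bash
python3 -c "
from sv import *
print(toC(r.get_state()['tcp_pos']))
for n in('top','scene'): c=snap(n,n+'5.png')
sv(['top5','scene5'],'pics/sv5.png')
a=load('scene5')['image'][180:290,260:370];b=cv2.imread('pics/sv5.png')
cv2.imwrite('pics/v5.png',np.hstack([cv2.resize(a,(400,400),interpolation=2),cv2.resize(b[0:600,0:600],(400,400),interpolation=3)]))
"
```

```text
[-0.14252043  0.00135393  0.13745906]
```

View pics/v5.png

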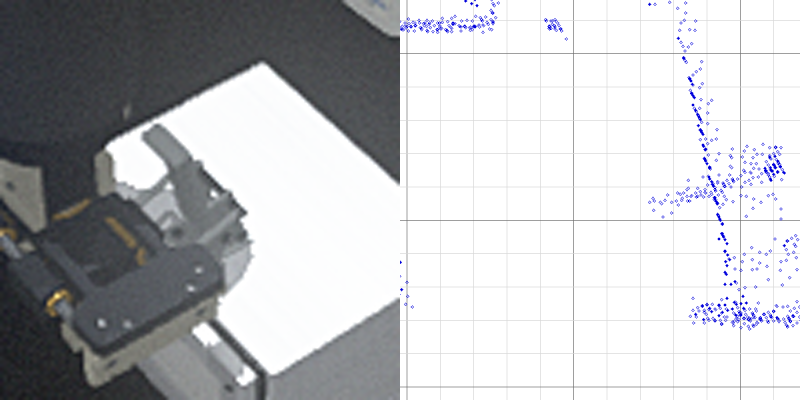

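The rods now slope down about 17° and the lever is at about 1.78 rad, which puts the bar near (-113,140). I'll lower the last few mm and watch the force.

step_arm --increments '[{"tx":1.5,"ty":-0.2,"tz":-1.5,"ax":0,"ay":0,"az":0,"claw":-1},{"tx":1,"ty":-0.1,"tz":-1.5,"ax":0,"ay":0,"az":0,"claw":-1},{"tx":0,"ty":0,"tz":0,"ax":0,"ay":0,"az":0,"claw":-1}]'

```text
time_s: 16.2
tcp_pos: [0.4471, -0.0285, 0.134]
eef_rot: [-179.9, 0.2, -8.4]
contact_force: [-1.1, 5.8, -0.9]
gripper_width: 0.0149
```

step_arm --increments '[{"tx":0,"ty":0,"tz":-1.5,"ax":0,"ay":0,"az":0,"claw":-1},{"tx":0,"ty":0,"tz":0,"ax":0,"ay":0,"az":0,"claw":-1}]'

```text
time_s: 16.4
tcp_pos: [0.4475, -0.0286, 0.1328]
eef_rot: [-179.9, 0.1, -8.4]
contact_force: [-0.9, 6.3, -1.1]
gripper_width: 0.0147
```

step_arm --increments '[{"tx":0,"ty":0,"tz":-1.5,"ax":0,"ay":0,"az":0,"claw":-1},{"tx":0,"ty":0,"tz":0,"ax":0,"ay":0,"az":0,"claw":-1}]'

```text
time_s: 16.6
tcp_pos: [0.448, -0.0285, 0.1315]
eef_rot: [-179.9, 0.0, -8.3]
contact_force: [-1.2, 4.8, -0.0]
gripper_width: 0.0149
```

step_arm --increments '[{"tx":0,"ty":0.5,"tz":-1.5,"ax":0,"ay":0,"az":0,"claw":-1},{"tx":0,"ty":0,"tz":0,"ax":0,"ay":0,"az":0,"claw":-1}]'

```text
time_s: 16.8
tcp_pos: [0.4483, -0.0284, 0.1305]
eef_rot: [-180.0, 0.0, -8.3]
contact_force: [-0.6, 1.1, 4.3]
gripper_width: 0.0147
```

step_arm --increments '[{"tx":0,"ty":0,"tz":-1.5,"ax":0,"ay":0,"az":0,"claw":-1},{"tx":0,"ty":0,"tz":0,"ax":0,"ay":0,"az":0,"claw":-1}]'

```text
time_s: 17.0
tcp_pos: [0.4486, -0.0284, 0.1293]
eef_rot: [-180.0, -0.0, -8.3]
contact_force: [-2.2, 1.2, 6.3]
gripper_width: 0.0149
```

That is contact on the ledge, at the predicted height. Next I'll push the bar back under the nose.

step_arm --increments '[{"tx":2,"ty":-0.3,"tz":0.5,"ax":0,"ay":0,"az":0,"claw":-1},{"tx":2,"ty":-0.3,"tz":0.3,"ax":0,"ay":0,"az":0,"claw":-1},{"tx":2,"ty":-0.3,"tz":0.3,"ax":0,"ay":0,"az":0,"claw":-1},{"tx":2,"ty":-0.3,"tz":0.3,"ax":0,"ay":0,"az":0,"claw":-1},{"tx":0,"ty":0,"tz":0,"ax":0,"ay":0,"az":0,"claw":-1}]'

```text
time_s: 17.5
tcp_pos: [0.4544, -0.0295, 0.1294]
eef_rot: [-180.0, 0.2, -8.4]
contact_force: [-5.5, 6.0, 1.6]
gripper_width: 0.0148
```

step_arm --increments '[{"tx":1.5,"ty":-0.2,"tz":0.3,"ax":0,"ay":0,"az":0,"claw":-1},{"tx":1.5,"ty":-0.2,"tz":0.3,"ax":0,"ay":0,"az":0,"claw":-1},{"tx":0,"ty":0,"tz":0,"ax":0,"ay":0,"az":0,"claw":-1}]'

```text
time_s: 17.8
tcp_pos: [0.4573, -0.0299, 0.1299]
eef_rot: [-180.0, 0.2, -8.4]
contact_force: [-5.2, 5.5, 1.6]
gripper_width: 0.0146
```

step_arm --increments '[{"tx":1.5,"ty":0.2,"tz":0.3,"ax":0,"ay":0,"az":0,"claw":-1},{"tx":1.5,"ty":0,"tz":0.3,"ax":0,"ay":0,"az":0,"claw":-1},{"tx":0,"ty":0,"tz":0,"ax":0,"ay":0,"az":0,"claw":-1}]'

```text
time_s: 18.1
tcp_pos: [0.4597, -0.0301, 0.1303]
eef_rot: [180.0, 0.3, -8.4]
contact_force: [-6.2, 2.9, 1.0]
gripper_width: 0.0146
```

```bash
cat > lev.py <<'E'
from sv import *
import sys
k=sys.argv[1]
print(toC(r.get_state()['tcp_pos']))
for n in('top','scene'): c=snap(n,n+k+'.png')
sv(['top'+k,'scene'+k],'pics/sv'+k+'.png')
for n in('top'+k,'scene'+k):
  q=toC(cloud(load(n))).reshape(-1,3);q[:,0]-={'t':.0026,'s':-.0026}[n[0]]
  b=q[(np.abs(q[:,1])<.014)&(q[:,2]>.15)&(q[:,2]<.2)&(q[:,0]>-.09)&(q[:,0]<.03)]
  if len(b)>30:
    v=cv2.fitLine(b[:,[0,2]].astype(np.float32),cv2.DIST_HUBER,0,.01,.01).ravel();print(n,len(b),'lever angle',np.arctan2(v[1],v[0])%np.pi)
  rd=q[(np.abs(np.abs(q[:,1])-.024)<.004)&(q[:,2]>.128)&(q[:,2]<.175)&(q[:,0]>-.125)&(q[:,0]<-.03)]
  print('rods x:z',[(x,len(t),(np.percentile(t,[50,90])*1000).round(1).tolist()) for x in range(-122,-30,6) for t in [rd[np.abs(rd[:,0]*1000-x)<3,2]] if len(t)>1])
E
python3 lev.py 6
```

```text
[-0.12818017  0.00147384  0.130299  ]
rods x:z []
scene6 218 lever angle 1.3987051
rods x:z [(-62, 8, [151.0, 152.2]), (-56, 11, [152.8, 154.0]), (-50, 16, [153.8, 156.5]), (-44, 19, [156.1, 158.9]), (-38, 10, [158.0, 160.9]), (-32, 7, [160.4, 161.7])]
```

step_arm --increments '[{"tx":1.5,"ty":0,"tz":0.3,"ax":0,"ay":0,"az":0,"claw":-1},{"tx":1,"ty":0,"tz":0.2,"ax":0,"ay":0,"az":0,"claw":-1},{"tx":0,"ty":0,"tz":0,"ax":0,"ay":0,"az":0,"claw":-1}]'

```text
time_s: 18.5
tcp_pos: [0.4611, -0.0303, 0.1305]
eef_rot: [180.0, 0.4, -8.4]
contact_force: [-9.4, 4.6, 3.9]
gripper_width: 0.0148
```

```bash
python3 lev.py 7
```

```text
[-0.12671977  0.00150738  0.13054063]
rods x:z []
scene7 239 lever angle 1.3071047
rods x:z [(-62, 4, [149.7, 151.3]), (-56, 10, [151.6, 154.5]), (-50, 16, [153.2, 155.1]), (-44, 17, [155.0, 156.5]), (-38, 12, [157.3, 158.3]), (-32, 9, [158.9, 162.8])]
```

step_arm --increments '[{"tx":0,"ty":0,"tz":0,"ax":0,"ay":0,"az":0,"claw":-0.3},{"tx":0,"ty":0,"tz":0,"ax":0,"ay":0,"az":0,"claw":-0.3},{"tx":0,"ty":0,"tz":0,"ax":0,"ay":0,"az":0,"claw":-0.3},{"tx":-10,"ty":1.5,"tz":0,"ax":0,"ay":0,"az":0,"claw":-0.3},{"tx":-15,"ty":2,"tz":5,"ax":0,"ay":0,"az":0,"claw":-0.3},{"tx":-5,"ty":1,"tz":40,"ax":0,"ay":0,"az":0,"claw":-0.3},{"tx":0,"ty":0,"tz":45,"ax":0,"ay":0,"az":0,"claw":-1},{"tx":0,"ty":0,"tz":45,"ax":0,"ay":0,"az":0,"claw":-1},{"tx":0,"ty":0,"tz":30,"ax":0,"ay":0,"az":0,"claw":-1},{"tx":0,"ty":0,"tz":0,"ax":0,"ay":0,"az":0,"claw":-1}]'

```text
time_s: 19.6
tcp_pos: [0.4367, -0.0247, 0.3017]
eef_rot: [-179.7, -0.5, -8.3]
contact_force: [0.6, -0.3, -1.1]
gripper_width: 0.0045
```

```bash
python3 lev.py 8; python3 -c "
from h import *
a=load('scene8')['image'][180:290,260:370];b=cv2.imread('pics/sv8.png')
cv2.imwrite('pics/v8.png',np.hstack([cv2.resize(a,(400,400),interpolation=2),cv2.resize(b[0:600,0:600],(400,400),interpolation=3)]))"
```

```text
[-0.15169492  0.0035255   0.30174569]
rods x:z []
scene8 244 lever angle 1.2951182
rods x:z [(-104, 8, [136.9, 138.3]), (-98, 12, [138.0, 139.1]), (-92, 15, [139.5, 142.4]), (-86, 21, [141.7, 143.9]), (-80, 15, [143.4, 145.6]), (-74, 17, [145.5, 147.4]), (-68, 16, [147.7, 149.3]), (-62, 20, [149.5, 150.7]), (-56, 16, [151.4, 153.6]), (-50, 17, [153.2, 154.7]), (-44, 17, [154.6, 157.1]), (-38, 10, [157.8, 158.5]), (-32, 9, [159.5, 160.5])]
```

View pics/v8.png

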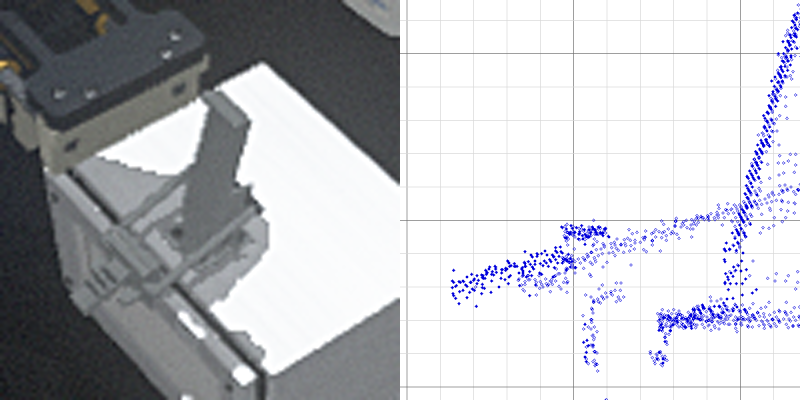

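The bar is hooked: in the side plot it sits at about (-101,136), under the nose at (-103..-90,147), and the loop stayed put after release. The lever is at 1.30 rad. Next I'll press it over along its arc.

step_arm --increments '[{"tx":28,"ty":-5,"tz":0,"ax":0,"ay":0,"az":0,"claw":-1},{"tx":28,"ty":-5,"tz":0,"ax":0,"ay":0,"az":0,"claw":-1},{"tx":29,"ty":-6,"tz":0,"ax":0,"ay":0,"az":0,"claw":-1},{"tx":0,"ty":0,"tz":-38,"ax":0,"ay":0,"az":0,"claw":-1},{"tx":0,"ty":0,"tz":-38,"ax":0,"ay":0,"az":0,"claw":-1},{"tx":0,"ty":0,"tz":0,"ax":0,"ay":0,"az":0,"claw":-1},{"tx":0,"ty":0,"tz":0,"ax":0,"ay":0,"az":0,"claw":-1}]' --newtons 20

```text
time_s: 20.4
tcp_pos: [0.5194, -0.0412, 0.2205]
eef_rot: [180.0, 0.1, -8.3]
contact_force: [-0.2, 0.2, 0.8]
gripper_width: 0.0005
```

```bash
python3 -c "
from side import *
s=r.get_state();print(toC(s['tcp_pos']),s['eef_rot'],s['contact_force'])"
```

```text
[-0.06752044 -0.0008914   0.22049683] [ 1.79985249e+02  1.30103443e-01 -8.31958049e+00] [-0.22921947  0.19066613  0.7656779 ]
```

step_arm --increments '[{"tx":6.1,"ty":-0.9,"tz":0.3,"ax":0,"ay":0,"az":0,"claw":-1},{"tx":6.1,"ty":-0.9,"tz":0.3,"ax":0,"ay":0,"az":0,"claw":-1},{"tx":6.1,"ty":-0.9,"tz":0.2,"ax":0,"ay":0,"az":0,"claw":-1},{"tx":6.1,"ty":-0.9,"tz":0.2,"ax":0,"ay":0,"az":0,"claw":-1},{"tx":6.1,"ty":-0.9,"tz":0.2,"ax":0,"ay":0,"az":0,"claw":-1},{"tx":6.1,"ty":-0.9,"tz":0.2,"ax":0,"ay":0,"az":0,"claw":-1},{"tx":6.3,"ty":-0.9,"tz":-3,"ax":0,"ay":0,"az":0,"claw":-1},{"tx":6.3,"ty":-0.9,"tz":-3,"ax":0,"ay":0,"az":0,"claw":-1},{"tx":0,"ty":0,"tz":0,"ax":0,"ay":0,"az":0,"claw":-1}]'

```text
time_s: 21.3
tcp_pos: [0.5698, -0.0484, 0.2157]
eef_rot: [-179.9, 0.0, -8.3]
contact_force: [-1.0, -0.3, 1.4]
gripper_width: 0.0003
```

```bash
python3 lev.py 9
```

```text
[-0.01661393 -0.00066596  0.21567671]
top9 86 lever angle 0.79108053
rods x:z [(-98, 12, [139.3, 140.5]), (-92, 17, [139.9, 143.1]), (-86, 19, [140.3, 142.9]), (-80, 18, [141.1, 144.4]), (-74, 16, [143.5, 146.0]), (-68, 17, [144.2, 146.4]), (-62, 17, [146.6, 147.9]), (-56, 17, [148.5, 149.8]), (-50, 14, [146.5, 149.4]), (-44, 16, [148.4, 150.8]), (-38, 15, [150.1, 152.1])]
scene9 269 lever angle 0.8995508
rods x:z [(-98, 11, [135.9, 138.4]), (-92, 11, [139.0, 140.5]), (-86, 16, [138.7, 141.2]), (-80, 16, [141.1, 142.0]), (-74, 17, [141.7, 143.6]), (-68, 15, [142.3, 144.3]), (-62, 17, [144.0, 146.0]), (-56, 15, [145.3, 147.1]), (-50, 13, [145.9, 147.5]), (-44, 19, [147.4, 149.4]), (-38, 15, [148.9, 150.4]), (-32, 9, [149.8, 150.5])]
```

The lever is at 0.9 rad and the rods run into the keeper, with the bar at about (-96,136) and the lid being drawn in. I'll continue along the arc.

step_arm --increments '[{"tx":5.6,"ty":-0.8,"tz":-4.2,"ax":0,"ay":0,"az":0,"claw":-1},{"tx":5.6,"ty":-0.8,"tz":-4.2,"ax":0,"ay":0,"az":0,"claw":-1},{"tx":4.8,"ty":-0.7,"tz":-5.2,"ax":0,"ay":0,"az":0,"claw":-1},{"tx":4.8,"ty":-0.7,"tz":-5.2,"ax":0,"ay":0,"az":0,"claw":-1},{"tx":0,"ty":0,"tz":0,"ax":0,"ay":0,"az":0,"claw":-1}]'

```text
time_s: 21.9
tcp_pos: [0.5906, -0.0512, 0.1964]
eef_rot: [-179.9, 0.0, -8.4]
contact_force: [-0.3, 0.4, -0.5]
gripper_width: 0.0005
```

step_arm --increments '[{"tx":3.9,"ty":-0.6,"tz":-5.9,"ax":0,"ay":0,"az":0,"claw":-1},{"tx":3.3,"ty":-0.5,"tz":-6.1,"ax":0,"ay":0,"az":0,"claw":-1},{"tx":2.7,"ty":-0.4,"tz":-6.6,"ax":0,"ay":0,"az":0,"claw":-1},{"tx":0,"ty":0,"tz":0,"ax":0,"ay":0,"az":0,"claw":-1}]'

```text
time_s: 22.3
tcp_pos: [0.5995, -0.0526, 0.1773]
eef_rot: [-179.9, 0.1, -8.4]
contact_force: [-0.8, 1.0, -0.1]
gripper_width: 0.0007
```

```bash
python3 lev.py 10; python3 -c "
from h import *
a=load('scene10')['image'][180:290,260:370];b=cv2.imread('pics/sv10.png')
cv2.imwrite('pics/v10.png',np.hstack([cv2.resize(a,(400,400),interpolation=2),cv2.resize(b[:,200:],(400,400),interpolation=3)]))"
```

```text
[ 0.0134586  -0.00051496  0.1773097 ]
rods x:z [(-98, 6, [140.1, 142.5]), (-92, 16, [140.6, 141.9]), (-86, 19, [138.3, 140.7]), (-80, 18, [138.7, 141.2]), (-74, 18, [137.8, 139.0]), (-68, 13, [137.5, 138.5]), (-62, 15, [134.9, 137.1]), (-56, 17, [135.3, 137.3]), (-50, 14, [133.9, 136.1]), (-44, 14, [133.7, 135.4]), (-38, 14, [133.0, 134.8]), (-32, 13, [131.2, 132.7])]
scene10 72 lever angle 1.5925475
rods x:z [(-98, 2, [139.4, 140.9]), (-92, 11, [137.7, 140.9]), (-86, 12, [137.6, 139.9]), (-80, 12, [136.3, 138.6]), (-74, 16, [135.5, 138.0]), (-68, 16, [135.5, 137.4]), (-62, 14, [134.1, 135.8]), (-56, 14, [134.0, 135.9]), (-50, 11, [131.9, 134.0]), (-44, 9, [131.5, 133.7]), (-38, 9, [130.8, 132.7]), (-32, 6, [130.2, 131.6])]
```

View pics/v10.png

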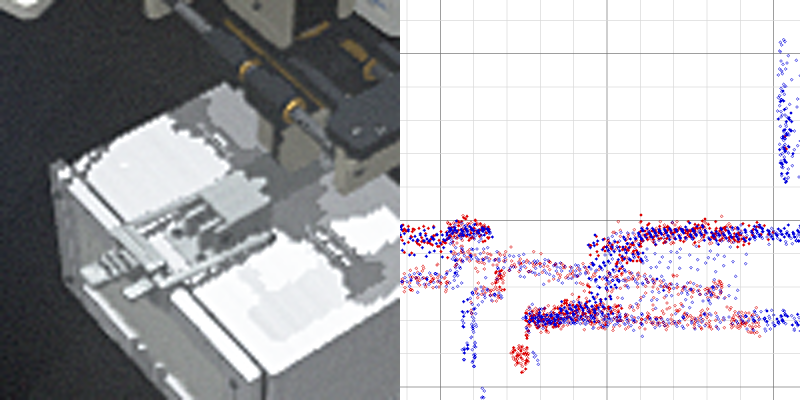

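The lever lies flat (face at z = 146) and the loop slopes up to the keeper at 0.13 rad, as it should when latched. I'll retreat and check.

step_arm --increments '[{"tx":0,"ty":0,"tz":40,"ax":0,"ay":0,"az":0,"claw":-1},{"tx":0,"ty":0,"tz":45,"ax":0,"ay":0,"az":0,"claw":-1},{"tx":0,"ty":0,"tz":45,"ax":0,"ay":0,"az":0,"claw":-1},{"tx":0,"ty":0,"tz":40,"ax":0,"ay":0,"az":0,"claw":-1},{"tx":0,"ty":0,"tz":0,"ax":0,"ay":0,"az":0,"claw":-1},{"tx":0,"ty":0,"tz":0,"ax":0,"ay":0,"az":0,"claw":-1}]'

```text
time_s: 23.0
tcp_pos: [0.5999, -0.0524, 0.3502]
eef_rot: [-179.8, -0.2, -8.3]
contact_force: [0.2, 0.0, -0.8]
gripper_width: 0.0006
```

```bash
python3 lev.py 11; python3 -c "
from side import *
def lid(nm):
  q=toC(cloud(load(nm))).reshape(-1,3);b=q[(np.abs(q[:,1]+.06)<.03)&(q[:,0]<-.077)&(q[:,0]>-.16)&(q[:,2]>.02)&(q[:,2]<.122)]
  o=[]
  for z in range(30,120,10):
    k=b[np.abs(b[:,2]*1000-z)<5,0]
    if len(k)>8:o.append((z,round(1000*np.percentile(k,10),1)))
  return o
for n in('scene0','scene1','scene11'):print(n,lid(n))
for n in('top8','top11'):
  q=toC(cloud(load(n))).reshape(-1,3);f=q[(np.abs(q[:,1])<.014)&(q[:,0]>-.03)&(q[:,0]<.03)&(q[:,2]>.125)]
  print(n,'lever face z by x',[(x,(1000*np.median(f[np.abs(f[:,0]*1000-x)<5,2])).round(1)) for x in(-20,0,20)])
for n in ('top','scene'):
  a,b=load(n+'0'),load(n+'11')
  # bystanders right of the chamber and timer
  d=np.abs(a['image'].astype(int)-b['image']).max(2)>60
  sl=(slice(150,330),slice(415,510)) if n=='top' else (slice(260,400),slice(360,515))
  print(n,'changed px near bystanders',d[sl].sum())
"
```

```text
[ 1.38150540e-02 -2.80965934e-04  3.50224260e-01]
rods x:z [(-98, 6, [139.3, 140.7]), (-92, 16, [140.1, 142.2]), (-86, 18, [138.8, 140.7]), (-80, 17, [138.2, 140.4]), (-74, 18, [137.1, 139.5]), (-68, 13, [136.6, 139.1]), (-62, 15, [136.5, 137.8]), (-56, 17, [135.4, 137.9]), (-50, 15, [134.7, 136.1]), (-44, 15, [134.2, 136.5]), (-38, 14, [133.3, 134.9]), (-32, 13, [132.5, 133.4])]
rods x:z [(-98, 3, [137.7, 138.5]), (-92, 13, [138.2, 139.4]), (-86, 11, [138.1, 140.4]), (-80, 15, [136.7, 137.9]), (-74, 15, [135.4, 138.0]), (-68, 14, [135.0, 136.8]), (-62, 13, [134.2, 136.3]), (-56, 16, [133.3, 134.7]), (-50, 13, [132.9, 134.8]), (-44, 9, [131.3, 133.4]), (-38, 9, [131.8, 132.8]), (-32, 4, [129.9, 130.3])]
scene0 [(30, np.float64(-95.3)), (40, np.float64(-97.4)), (50, np.float64(-99.3)), (60, np.float64(-101.5)), (70, np.float64(-103.4)), (80, np.float64(-106.0)), (90, np.float64(-107.5)), (100, np.float64(-110.3)), (110, np.float64(-111.8))]
scene1 [(30, np.float64(-92.4)), (40, np.float64(-92.4)), (50, np.float64(-93.0)), (60, np.float64(-93.2)), (70, np.float64(-93.6)), (80, np.float64(-94.3)), (90, np.float64(-94.8)), (100, np.float64(-95.1)), (110, np.float64(-96.1))]
scene11 [(30, np.float64(-92.1)), (40, np.float64(-91.7)), (50, np.float64(-91.5)), (60, np.float64(-91.9)), (70, np.float64(-92.1)), (80, np.float64(-92.5)), (90, np.float64(-92.5)), (100, np.float64(-92.8)), (110, np.float64(-93.6))]
top8 lever face z by x [(-20, np.float64(nan)), (0, np.float64(nan)), (20, np.float64(nan))]
top11 lever face z by x [(-20, np.float64(772.3)), (0, np.float64(774.5)), (20, np.float64(774.5))]
top changed px near bystanders 1
scene changed px near bystanders 15
  return _methods._mean(a, axis=axis, dtype=dtype,
  ret = ret.dtype.type(ret / rcount)
```

```bash
python3 -c "
from plant import r
print(r.close_job(), r.get_state()['time_s'])"
```

```text
the job is handed in; nothing more can be done
the job is handed in; nothing more can be done
```

The drying chamber is clamped shut: the lid is against its gasket, the wire loop is hooked in the keeper, and the lever lies flat on the roof. I handed the job in at about 23 s of the 59 s allowed; it reports no verdict.

**What I did:** I pushed the lid shut with the closed fingers and flipped the loop over to the front. I pulled the loop by its tab until the lever stood past upright and set the bar on the ledge. I then pushed the bar back under the nose, let go, and pressed the lever over along its arc until it snapped flat.

**Last checks, from the camera depth readings:**

| Check | Measured | Wanted |
|---|---|---|
| Lever | flat, face at z ≈ 146 mm | 146 mm when closed |
| Loop slope | about 0.13 rad | 0.125 rad when latched |
| Lid angle | about 0.02 rad | below 0.032 rad |
| Bystanders | almost no changed pixels around bottle, dish and tip box | not moved |

The timer was left out of that comparison, but the hand never came near it. The hand was about 20 cm above the latch and touching nothing.

**What failed or disagreed:**
- **First lid push:** the tilted approach was out of reach, so I redid it with the hand vertical and turned 90°.
- **Camera offset:** the two fixed cameras differ by about 5 mm along x. I used their mean, and contact on the lid and the ledge agreed with it.
- **Closing force:** I saw no 6 N closing force at the lever, because I only read the force at pauses.
- **Lever reading at the end:** my final numeric check of the lever face from the top view was spoiled by the hand blocking it. The flat reading comes from the side plot just before I retreated.

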